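# Find the heavy side of a sander rotor and hold it down

## Task

The covered red rotor of the orbital sander sits on the slanted spindle stand, and one side of it is heavier, hidden under the cover. Grip its black hub and turn it to and fro to find the heavy side by feel (the drag keeps it from swinging by itself), then turn the heavy side to the lowest point and hold it still there for the locking screw: finish with the hub still gripped. Leave everything else on the bench where it is.

Things in the scene. Friction and masses are not known exactly. Their poses are not given: they have to be found in the camera images.
- stand: Fixed aluminium stand: base plate 170 x 150 x 14 mm with a bearing on it. Its origin is on the bench surface; x of the stand (level) points away from the side towards which the spindle leans. It never moves in a run, but place and yaw differ between runs.
- spindle: The fixed spindle, origin on its axis at the centre of the rotor's underside, 95 mm above the bench. Its z axis is the turning axis, pointing out of the rotor's hub face: up, leaning 35 degrees from vertical towards -x of the stand. Its x axis points straight up the slope of the rotor's face, so the lowest point of the rotor is at -x; y is level. It does not turn.
- rotor (a joint): Turn of the rotor about the spindle's z, rad, counter-clockwise seen from outside; many turns either way; 0: white mark straight up the slope. It does not tell the heavy side, which differs in each run. Drag is about 0.24 N m; the heavy side adds or takes up to 0.14 to 0.20 N m: most when level with the axis (hard going up, easy going down), none when lowest or highest. It stays where left.
- hub (a point): Grip point on the turning axis, 55 mm from the spindle's origin along its z. Round black rubber hub, 46 mm in diameter, standing 44 mm out of the disc's face (28 to 72 mm from the spindle's origin). The point is 27 mm above that face, 17 mm below the hub's end. Grip it across with the fingers along the spindle axis and roll about that axis. The frame turns with the rotor.
- mark (a point): White paint mark, 22 x 7 mm, on the outer face of the rotor, 41 mm from the axis, turning with it; it does not tell the heavy side. The rotor is a red disc, 130 mm in diameter, 28 mm thick, with a yellow band and six evenly spaced screws; about 0.95 kg in all.
- port_tube: Bystander: black flared port tube, 90 mm across its foot, 120 mm tall, standing; origin at the centre of its underside.
- tweeter: Bystander: dark tweeter, 104 mm across, 34 mm tall; origin under its centre.
- screw_bowl: Bystander: steel bowl, 100 mm across, 40 mm tall; origin under its centre.
- driver: Bystander: screwdriver with a red handle lying along its x.
- pad: Bystander: yellow polishing pad, 124 mm across, 22 mm thick; origin under its centre.
There are look-alikes about, which are no part of the job. Several things have the shape of the stand; the one meant has the colours described above.

How it is judged:
On the way:
1. the rotor is turned by the gripped hub (contact force between the fingers and rotor above 1 N and distance of mark from where it was at the start of the episode above 0.012 m), for 0.2 s.
At the end, for the whole second after the job is handed in: the heavy side is within about 20 degrees of the lowest point of the rotor, the rotor stands still (below 0.05 rad/s), and the fingers still hold it (more than 2 N) (x of heavy in the frame of spindle below -0.0395 m and contact force between the fingers and rotor above 2 N and velocity of joint rotor between -0.05 and 0.05 rad/s); the arm keeps its last pose, push and grip.
It fails at once if a bystander on the bench is moved by more than 25 mm (distance of any of port_tube, tweeter, screw_bowl, driver, pad from where it was at the start of the episode above 0.025 m).
It also fails if it takes over 58 s, if anything falls off the work surface, if the arm or the gripper's body presses on something with over 40 N, if the wrist force passes 120 N, or if a joint passes its speed limit or range.

## Robot

A 6-joint arm with a two-finger parallel gripper is mounted at the origin on the work surface. World frame = base frame: x ahead of the robot, y to its left, z up, the work surface at z = 0. Lengths are in m, angles in rad, forces in N, time in s.
With the tool pointing down it reaches from about 0.375 to 0.975 m from the base axis. Payload 3.8 kg.
Tool frame: the origin (TCP) lies midway between the tips of the shut fingers; the grasp point (between the pads) lies 19 mm behind it (r.hold_point_z is the distance from the TCP to the grasp point, in m); y points along the fingers, z is the direction in which the jaws open and shut, and the axes are right-handed (so a half turn about y gives the same grasp; the last joint's range is limited). The gripper opens to 88 mm and grips with 3 to 60 N. Pads are 18 mm wide; open, the fingers measure 123 mm over their backs; the gripper's body (75 mm by 187 mm) begins 45 mm behind the grasp point.
Start: joints at [-1.28, 0.264, 1.604, -0, 1.274, -0.037], TCP at [0.217, -0.639, 0.239] pointing down, gripper open.
Joint ranges: [-2.63, 2.63], [-0.94, 2.18], [0.31, 2.57], [-1.31, 4.45], [0, 2.66], [-2.55, 2.55]. Speed limits (rad/s): [2.57, 2.57, 3.14, 3.14, 3.14, 3.14].

## Interface

Orientations are given as a rotation vector (axis times angle).
In Python, from plant import r, snapshot, camera_info gives the robot as it stands.
- The arm moves only by the shell command python3 -m pendant 'ROWS' [FORCE]. ROWS is JSON, a list of rows, each a list of 3 entries, a list of its own where there are three numbers: the shift along the tool's x, y, z in m, then the turn, a rotation vector about the tool's x, y, z in rad, then the opening, from 0 (shut) to 1 (fully open). In form: [[[dx, dy, dz], [ax, ay, az], jaw], ...]. A call has 1 to 12 rows; each row is the pose to reach, as a shift and turn from the pose measured when the call began, along the tool's axes at that moment; what a row does not reach only later rows make up. A row lasts 1/12 s, in which the tool goes at most 41.7 mm and 7.16 degrees, less where a joint would pass 70% of its speed; a pose out of reach is approached as far as the arm can. A call with a gripper value outside its range is refused whole. The fingers move at their own pace and stop on an object; FORCE is the grip in N (left out, the last holds). Time passes only in rows, so rows that repeat a pose let the fingers close. It gives the time, the measured TCP pose, the force and the opening at its end, in the units of the state.
- r.get_obs(): the state, without advancing time (a new reading comes with each control period).
- snapshot(name): name is "scene" or "side" or "wrist"; returns the picture (384x512x3 uint8, blue, green, red); there is no depth.
- camera_info(name): a dict with "mtx" (3x3 intrinsics, pixels), "dist" ([k1, k2, p1, p2, k3] as OpenCV has them; the pictures are not rectified), "R" (3x3) and "t" (3): a world point X has camera coordinates R X + t; the wrist camera has in their place "tool_from_camera" (4x4, takes a point from camera to tool coordinates, whose origin is the TCP and whose axes are the tool frame's). Camera axes: x right, y down, z forward; pixel columns grow to the right and rows downward; lengths in m; the calibration is good to about 2 mm. A picture is of the moment at which its call begins: read the wrist's pose just before it. camera_info takes no time and is no camera call.
- r.close_job(): hands the job in, once; it reports no verdict.
The state is a dict: "time": time; "q": joint angles; "dq": joint speeds; "joint_torque": joint torques, N m; "ee_pos": TCP position; "ee_rot": TCP orientation; "wrist_force": force on the tool from outside, world axes, zero at the start; "torque": the same for the moment, N m; "finger_gap": finger opening in m.
Only numpy, scipy, OpenCV 4.12 (cv2) and the standard library are available. Lean on these libraries where they do the work, as an engineer would, in place of code of your own. Each camera call takes 0.05 s, during which the arm holds its last target.

## Working session

There is one attempt and no reset: what is moved stays moved. The work goes in short steps, Python scripts to look and compute and a shell command to move; the robot and the scene stay as the last step left them, time stands still between calls to the robot, and variables do not carry over. Pictures are saved under pics/ and viewed, and the job is handed in when it is done.

```bash
mkdir -p pics; ls; python3 - <<'E'
from plant import r, snapshot, camera_info
import cv2
o=r.get_obs(); print(o)
for n in("scene","side","wrist"):
    cv2.imwrite(f"pics/{n}0.png",snapshot(n)); print(n,camera_info(n))
E
```

```text
pics
{'time': 0.0, 'q': array([-1.27988127e+00,  2.64739312e-01,  1.60535621e+00, -4.40887163e-06,
        1.27371600e+00, -3.69004196e-02]), 'dq': array([-0.00032505,  0.00078332,  0.00011463,  0.00137259, -0.00179163,
       -0.00141968]), 'joint_torque': array([ 7.58985916e-04, -5.02106988e+01, -3.56872451e+01,  7.28028989e-02,
        2.94031471e-02, -1.81005971e-04]), 'ee_pos': array([ 0.2171262 , -0.63837484,  0.23740695]), 'ee_rot': array([-0.33837176,  2.04636811, -2.04180907]), 'wrist_force': array([-0.44001459, -0.19931171,  0.17992395]), 'torque': array([0.02631222, 0.00100842, 0.04343272]), 'finger_gap': 0.08827257326638303}
scene {'mtx': array([[360.88501788,   0.        , 255.74447223],
       [  0.        , 360.88501788, 190.01239857],
       [  0.        ,   0.        ,   1.        ]]), 'dist': array([-0.04252127,  0.        ,  0.        ,  0.        ,  0.        ]), 'R': array([[ 0.72156444,  0.69231183,  0.00700628],
       [ 0.40653661, -0.41547949, -0.81369821],
       [-0.56042194,  0.589984  , -0.58124533]]), 't': array([-0.31817615, -0.09949417,  1.28140982])}

[... 363 characters left out ...]
169018 , -0.71126645, -0.56594428]]), 't': array([0.40057926, 0.21276639, 0.91208939])}
wrist {'mtx': array([[291.39914705,   0.        , 249.34677938],
       [  0.        , 291.39914705, 195.46978063],
       [  0.        ,   0.        ,   1.        ]]), 'dist': array([-0.02314086,  0.        ,  0.        ,  0.        ,  0.        ]), 'tool_from_camera': array([[ 7.00054018e-05,  9.52206673e-01,  3.05454492e-01,
        -7.99412971e-02],
       [-6.63157352e-04, -3.05454381e-01,  9.52206480e-01,
        -1.45467120e-01],
       [ 9.99999778e-01, -2.69223989e-04,  6.10079399e-04,
         4.36310356e-04],
       [ 0.00000000e+00,  0.00000000e+00,  0.00000000e+00,
         1.00000000e+00]])}
```

View pics/scene0.png

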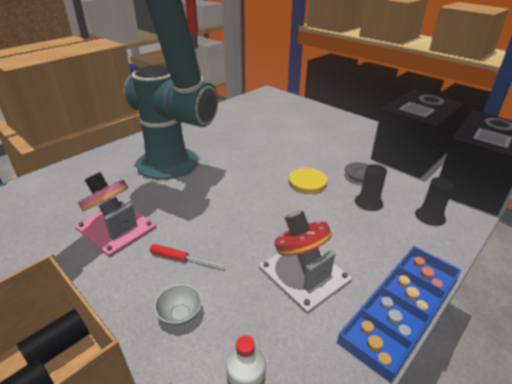

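View pics/side0.png

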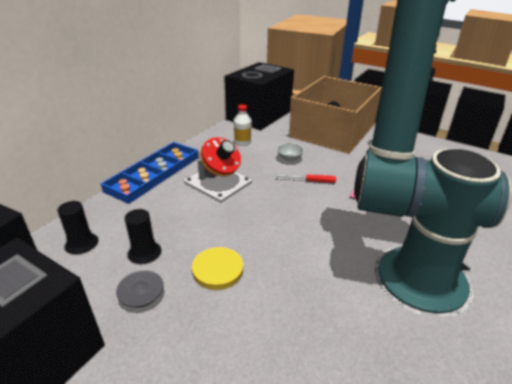

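View pics/wrist0.png

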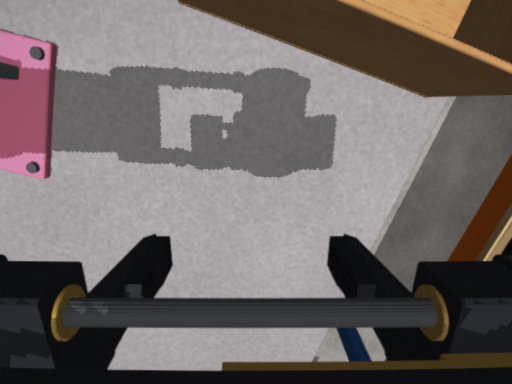

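The target (aluminium plate, red rotor with yellow band) is at about (303,250) in the scene view and (220,165) in the side view. The pink stand at (115,215) is a look-alike. I'll enlarge both views for plate corners and the hub.

```bash
python3 - <<'E'
import cv2
a=cv2.imread("pics/scene0.png")[195:315,250:360]; b=cv2.imread("pics/side0.png")[125:205,175:260]
cv2.imwrite("pics/c1.png",cv2.resize(a,None,fx=5,fy=5,interpolation=2)); cv2.imwrite("pics/c2.png",cv2.resize(b,None,fx=7,fy=7,interpolation=2))
E
```

```text
(no output)
```

View pics/c1.png

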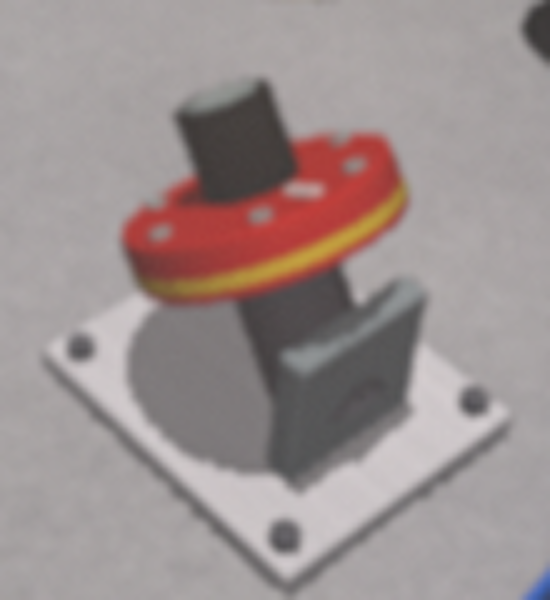

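View pics/c2.png

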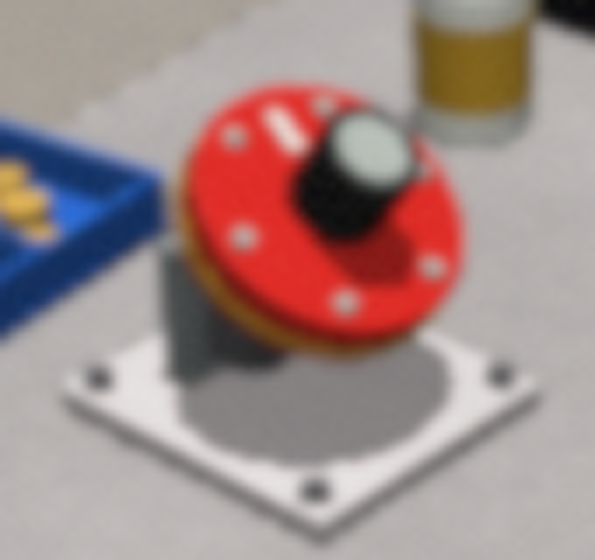

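```bash
cat > h.py <<'E'
import numpy as np, cv2
from plant import r, snapshot, camera_info
from scipy.spatial.transform import Rotation as Ro
def ray(c,uv):
    i=camera_info(c) if isinstance(c,str) else c
    p=cv2.undistortPoints(np.array([[uv]],float),i["mtx"],i["dist"])[0,0]
    return -i["R"].T@i["t"], i["R"].T@np.array([p[0],p[1],1])
def onz(c,uv,z):
    o,d=ray(c,uv); return o+d*(z-o[2])/d[2]
def tri(c1,u1,c2,u2):
    o1,d1=ray(c1,u1);o2,d2=ray(c2,u2)
    s=np.linalg.lstsq(np.c_[d1,-d2],o2-o1,rcond=None)[0]
    a=o1+d1*s[0];b=o2+d2*s[1]; return (a+b)/2,np.linalg.norm(a-b)
E
python3 - <<'E'
from h import *
np.set_printoptions(precision=4,suppress=True)
S=lambda u,v:((u+.5)/5-.5+250,(v+.5)/5-.5+195)
D=lambda u,v:((u+.5)/7-.5+175,(v+.5)/7-.5+125)
print("scene L,B,R");A=[onz("scene",S(*p),.014) for p in((45,352),(290,582),(510,415))]; print(np.array(A))
print("lens",np.linalg.norm(A[0]-A[1]),np.linalg.norm(A[1]-A[2]),"ctr",(A[0]+A[2])/2)
B=[onz("side",D(*p),.014) for p in((65,388),(320,532),(540,388))]; print(np.array(B))
print("lens",np.linalg.norm(B[0]-B[1]),np.linalg.norm(B[1]-B[2]),"ctr",(B[0]+B[2])/2)
print("screws",[onz("scene",S(*p),.016) for p in((80,346),(285,536),(474,401))])
print("screws",[onz("side",D(*p),.016) for p in((98,378),(316,490),(501,374))])
h=tri("scene",S(222,95),"side",D(374,148));print("hub end",h)
print("mark",tri("scene",S(304,188),"side",D(285,130)))
for a,b in((A[0]-A[1],A[2]-A[1]),(B[2]-B[1],B[0]-B[1])): print(np.degrees([np.arctan2(a[1],a[0]),np.arctan2(b[1],b[0])]))
E
```

```text
scene L,B,R
[[ 0.5798 -0.1349  0.014 ]
 [ 0.7447 -0.1574  0.014 ]
 [ 0.7631 -0.0126  0.014 ]]
lens 0.1664657397506334 0.14606364693852875 ctr [ 0.6715 -0.0737  0.014 ]
[[ 0.7582 -0.0074  0.014 ]
 [ 0.5915  0.021   0.014 ]
 [ 0.5725 -0.1272  0.014 ]]
lens 0.16910377405139393 0.14938389425797108 ctr [ 0.6654 -0.0673  0.014 ]
screws [array([ 0.5905, -0.1217,  0.016 ]), array([ 0.7295, -0.1414,  0.016 ]), array([ 0.747 , -0.0187,  0.016 ])]
screws [array([ 0.7488, -0.02  ,  0.016 ]), array([ 0.6098, -0.0013,  0.016 ]), array([ 0.5927, -0.1249,  0.016 ])]
hub end (array([ 0.6186, -0.0637,  0.1545]), np.float64(0.0010016200719853807))
mark (array([ 0.675 , -0.0757,  0.142 ]), np.float64(0.00040627533722755496))
[172.2089  82.7527]
[-97.3218  -9.6549]
```

```bash
cat >> h.py <<'E'
np.set_printoptions(precision=4,suppress=True)
def frame(yaw=np.radians(-8.2),he=np.array([.6186,-.0637,.1545])):
    c,s=np.cos(np.radians(35)),np.sin(np.radians(35))
    l=np.array([np.cos(yaw),np.sin(yaw),0])
    z=-s*l+c*np.array([0,0,1]); x=c*l+s*np.array([0,0,1]); y=np.cross(z,x)
    o=he-.072*z; o[2]=.095
    return o,x,y,z
def tool():
    o=r.get_obs(); return np.array(o["ee_pos"]),Ro.from_rotvec(o["ee_rot"])
def delta(p,R):
    p0,R0=tool(); return R0.inv().apply(p-p0),(R0.inv()*R).as_rotvec()
E
python3 - <<'E'
from h import *
p,R=tool(); print("tool axes rows",R.as_matrix().T)
q1=r.get_obs()["q"][0]; print("radial",np.cos(q1),np.sin(q1))
o,x,y,z=frame(); print("o",o,"z",z)
for s in(1,-1):
    Z=s*y;Y=-z;X=np.cross(Y,Z); T=Ro.from_matrix(np.c_[X,Y,Z])
    for a in(.036,.13): print(s,a,o+a*z,delta(o+a*z,T))
d=delta(np.array([.42,-.38,.36]),T);print(d)
for n,uv in(("bowl",(179,305)),("pink",(115,225)),("pad",(308,181)),("driver",(187,257)),("tube",(369,205)),("bottle",(245,370))):print(n,onz("scene",uv,.01))
E
```

```text
tool axes rows [[-0.9468 -0.3219 -0.0001]
 [-0.0005  0.0017 -1.    ]
 [ 0.3219 -0.9468 -0.0018]]
radial 0.2867611803752953 -0.9580021009526897
o [ 0.6595 -0.0696  0.095 ] z [-0.5677  0.0818  0.8192]
1 0.036 [ 0.639  -0.0666  0.1245] (array([-0.5835,  0.1139, -0.4054]), array([ 0.8083, -2.5618, -0.1961]))
1 0.13 [ 0.5857 -0.059   0.2015] (array([-0.5355,  0.037 , -0.43  ]), array([ 0.8083, -2.5618, -0.1961]))
-1 0.036 [ 0.639  -0.0666  0.1245] (array([-0.5835,  0.1139, -0.4054]), array([0.1455, 0.4555, 0.5998]))
-1 0.13 [ 0.5857 -0.059   0.2015] (array([-0.5355,  0.037 , -0.43  ]), array([0.1455, 0.4555, 0.5998]))
(array([-0.2753, -0.122 , -0.1797]), array([0.1455, 0.4555, 0.5998]))
bowl [ 0.5336 -0.3371  0.01  ]
pink [ 0.193  -0.3026  0.01  ]
pad [0.4421 0.244  0.01  ]
driver [ 0.4317 -0.2371  0.01  ]
tube [0.6499 0.2694 0.01  ]
bottle [ 0.7387 -0.3391  0.01  ]
```

```bash
python3 - <<'E'
from h import *
o,x,y,z=frame()
T=Ro.from_matrix(np.c_[-y,-z,x]); 
for pt in (np.array([.45,-.38,.36]),o+.15*z): print(pt,delta(pt,T))
E
```

```text
[ 0.45 -0.38  0.36] (array([-0.3037, -0.122 , -0.17  ]), array([ 0.5488, -1.0645,  0.3345]))
[ 0.5743 -0.0573  0.2179] (array([-0.5253,  0.0206, -0.4353]), array([ 0.5488, -1.0645,  0.3345]))
```

```bash
python3 -m pendant '[[[-0.02,-0.03,-0.02],[0.04,-0.08,0.02],1],[[-0.06,-0.07,-0.04],[0.09,-0.17,0.05],1],[[-0.1,-0.1,-0.07],[0.13,-0.26,0.08],1],[[-0.14,-0.12,-0.1],[0.18,-0.35,0.11],1],[[-0.18,-0.12,-0.12],[0.22,-0.44,0.14],1],[[-0.22,-0.12,-0.15],[0.27,-0.53,0.17],1],[[-0.25,-0.12,-0.17],[0.32,-0.62,0.2],1],[[-0.28,-0.12,-0.19],[0.37,-0.71,0.23],1],[[-0.31,-0.12,-0.22],[0.41,-0.8,0.26],1],[[-0.34,-0.12,-0.25],[0.46,-0.89,0.29],1],[[-0.37,-0.11,-0.28],[0.5,-0.97,0.31],1],[[-0.4,-0.1,-0.31],[0.55,-1.06,0.335],1]]'
python3 - <<'E'
from h import *
o,x,y,z=frame()
T=Ro.from_matrix(np.c_[-y,-z,x]); print(r.get_obs()["q"])
for a in(.15,.036): print(delta(o+a*z,T))
E
```

```text
time: 1.15
ee_pos: [0.476, -0.256, 0.3473]
ee_rot: [-0.704, 0.81, -1.57]
wrist_force: [0.4, -0.2, 0.4]
finger_gap: 0.0881
[-0.7486 -0.3937  2.139   0.4266  0.9139 -0.7849]
(array([-0.211 ,  0.1451, -0.0185]), array([-0.0055,  0.0002,  0.0017]))
(array([-0.2112,  0.2591, -0.0191]), array([-0.0055,  0.0002,  0.0017]))
```

```bash
python3 -m pendant '[[[-0.03,0.02,0],[0,0,0],1],[[-0.06,0.04,-0.005],[0,0,0],1],[[-0.09,0.06,-0.01],[0,0,0],1],[[-0.12,0.08,-0.01],[0,0,0],1],[[-0.15,0.1,-0.015],[0,0,0],1],[[-0.18,0.12,-0.018],[0,0,0],1],[[-0.205,0.14,-0.0185],[0,0,0],1],[[-0.211,0.145,-0.0185],[0,0,0],1],[[-0.211,0.145,-0.0185],[0,0,0],1],[[-0.211,0.145,-0.0185],[0,0,0],1]]'
python3 - <<'E'
from h import *
o,x,y,z=frame()
T=Ro.from_matrix(np.c_[-y,-z,x]); print(r.get_obs()["q"])
for a in(.15,.036): print(delta(o+a*z,T))
print(r.get_obs())
cv2.imwrite("pics/w1.png",snapshot("wrist"))
cv2.imwrite("pics/s1.png",snapshot("scene"))
E
```

```text
time: 1.98
ee_pos: [0.5738, -0.0566, 0.2172]
ee_rot: [-0.705, 0.811, -1.568]
wrist_force: [-0.1, 0.7, -0.6]
finger_gap: 0.0879
[-0.1398 -0.2502  2.2812 -0.0057  0.496   0.006 ]
(array([ 0.0007, -0.0002,  0.0009]), array([-0.0038,  0.0018,  0.0008]))
(array([0.0006, 0.1138, 0.0005]), array([-0.0038,  0.0018,  0.0008]))
{'time': 1.9833, 'q': array([-0.1398, -0.2502,  2.2812, -0.0057,  0.496 ,  0.006 ]), 'dq': array([-0.0298, -0.0206, -0.0141,  0.0033,  0.0007, -0.0013]), 'joint_torque': array([  0.7172, -21.8267, -35.7624,   0.0361,  -2.8289,   0.1104]), 'ee_pos': array([ 0.5738, -0.0566,  0.2172]), 'ee_rot': array([-0.7054,  0.8109, -1.5677]), 'wrist_force': array([-0.1298,  0.6572, -0.6145]), 'torque': array([ 0.0148,  0.2252, -0.0258]), 'finger_gap': 0.08791732244711059}
```

View pics/w1.png

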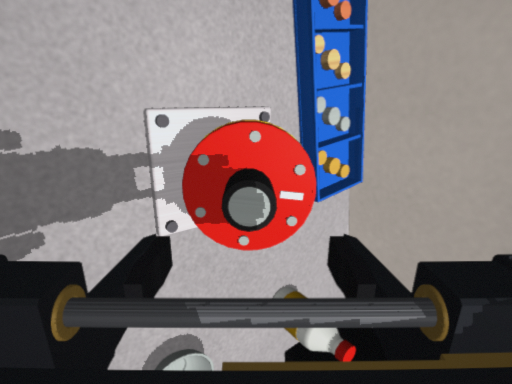

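View pics/s1.png

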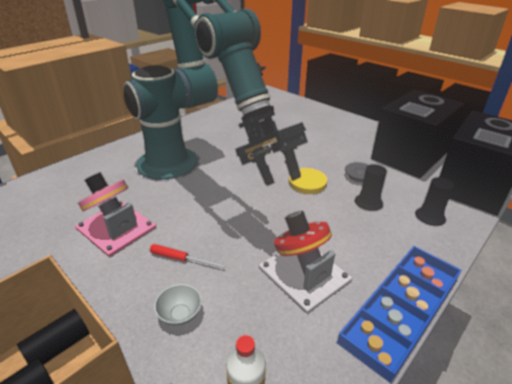

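```bash
python3 - <<'E'
from h import *
im=cv2.imread("pics/w1.png"); i=camera_info("wrist"); M=i["tool_from_camera"]
def ty(uv,y):
    p=cv2.undistortPoints(np.array([[uv]],float),i["mtx"],i["dist"])[0,0]
    d=M[:3,:3]@[p[0],p[1],1]; return M[:3,3]+d*(y-M[1,3])/d[1]
b,g,rr=[im[...,k].astype(int) for k in range(3)]
m=((rr>110)&(g<70)&(b<70)).astype(np.uint8); m[260:]=0
c=max(cv2.findContours(m,0,1)[0],key=cv2.contourArea); e=cv2.fitEllipse(cv2.convexHull(c)); print(e)
print("disc",ty(e[0],.15-.028))
hb=im[180:232,222:278]; hm=((hb.max(2)-hb.min(2)<30)&(hb[...,1]>90)).astype(np.uint8)
c=max(cv2.findContours(hm,0,1)[0],key=cv2.contourArea); x,y,w,h=cv2.boundingRect(c);print(x+222,y+180,w,h,cv2.contourArea(c))
cc=(x+222+w/2-.5,y+180+h/2-.5);print("hub",cc,ty(cc,.078))
print("mark",ty((291.5,195.5),.15-.028))
E
```

```text
((248.61419677734375, 185.0805206298828), (128.40159606933594, 133.46388244628906), 87.97972106933594)
disc [-0.0038  0.122  -0.0003]
229 187 41 39 1226.5
hub (249.0, 206.0) [0.0015 0.078  0.0001]
mark [0.0066 0.122  0.041 ]
```

```bash
python3 -m pendant '[[[0.001,0.03,0],[-0.003,0,0],1],[[0.001,0.06,0],[-0.003,0,0],1],[[0.001,0.085,0],[-0.003,0,0],1],[[0.001,0.1,0],[-0.003,0,0],1],[[0.001,0.11,0],[-0.003,0,0],1],[[0.001,0.113,0],[-0.003,0,0],1],[[0.001,0.113,0],[-0.003,0,0],1],[[0.001,0.113,0],[-0.003,0,0],1]]'
python3 - <<'E'
from h import *
o,x,y,z=frame()
T=Ro.from_matrix(np.c_[-y,-z,x]); print(delta(o+.036*z,T)); s=r.get_obs();print(s["wrist_force"],s["torque"],s["torque"]@z,s["joint_torque"],s["q"])
cv2.imwrite("pics/w2.png",snapshot("wrist"))
E
```

```text
time: 2.75
ee_pos: [0.6392, -0.0691, 0.1278]
ee_rot: [-0.704, 0.812, -1.571]
wrist_force: [0.1, -1.0, -0.3]
finger_gap: 0.0879
(array([-0.0024,  0.0024, -0.0023]), array([-0.0049, -0.0009,  0.0026]))
[ 0.0992 -0.9635 -0.3185] [-0.0381  0.1845  0.0162] 0.05000890133835714 [ -0.1105 -31.8835 -31.5784   0.055   -2.8424   0.0415] [-0.1458  0.0145  2.2387 -0.0037  0.2726  0.0023]
```

View pics/w2.png

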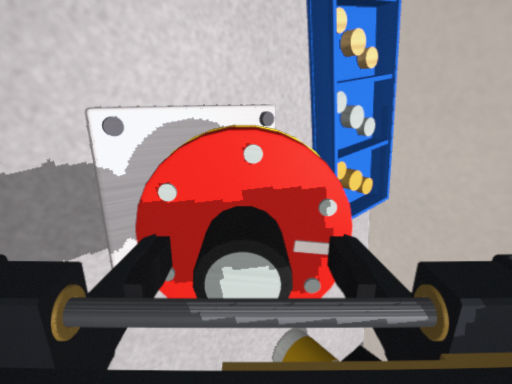

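```bash
python3 -m pendant '[[[-0.001,0.001,-0.0023],[-0.004,0,0.002],1],[[-0.001,0.002,-0.0023],[-0.004,0,0.002],1],[[-0.001,0.002,-0.0023],[-0.004,0,0.002],1]]'
python3 - <<'E'
from h import *
o,x,y,z=frame()
T=Ro.from_matrix(np.c_[-y,-z,x]); 
for k in range(2):
  print(delta(o+.036*z,T)); s=r.get_obs();print(s["torque"]@z,s["joint_torque"][5],s["q"],s["dq"]); 
  im=snapshot("wrist"); cv2.imwrite(f"pics/w3{k}.png",im)
i=camera_info("wrist"); M=i["tool_from_camera"]
def ty(uv,y):
    p=cv2.undistortPoints(np.array([[uv]],float),i["mtx"],i["dist"])[0,0]
    d=M[:3,:3]@[p[0],p[1],1]; return M[:3,3]+d*(y-M[1,3])/d[1]
hb=im[235:297,190:300]; hm=((hb.max(2).astype(int)-hb.min(2)<30)&(hb[...,1]>90)).astype(np.uint8)
c=max(cv2.findContours(hm,0,1)[0],key=cv2.contourArea); x,y,w,h=cv2.boundingRect(c);print(x+190,y+235,w,h,cv2.contourArea(c))
print("edges L,R,top",ty((x+190,276),-.036),ty((x+190+w-1,276),-.036),ty((x+190+w/2,y+235),-.036))
E
```

```text
time: 3.05
ee_pos: [0.6388, -0.0677, 0.1259]
ee_rot: [-0.704, 0.814, -1.568]
wrist_force: [0.6, 0.2, 0.8]
finger_gap: 0.0881
(array([-0.0011,  0.0012, -0.0008]), array([-0.0026, -0.0006,  0.0003]))
0.03688055847730993 0.03396244836039841 [-0.1447  0.0169  2.2395  0.0023  0.2717 -0.0029] [ 0.0002  0.0049 -0.0002 -0.0014 -0.0001  0.0018]
(array([-0.0011,  0.0011, -0.0007]), array([-0.0024, -0.0006,  0.0003]))
0.022125204181922754 0.0408592913299799 [-0.1447  0.0171  2.2395  0.0022  0.2717 -0.0028] [-0.0006  0.0048  0.0012 -0.0017 -0.0018  0.0019]
208 256 77 41 2497.0
edges L,R,top [-0.0075 -0.036  -0.0175] [-0.0076 -0.036   0.0154] [-0.0173 -0.036  -0.0008]
```

View pics/w31.png

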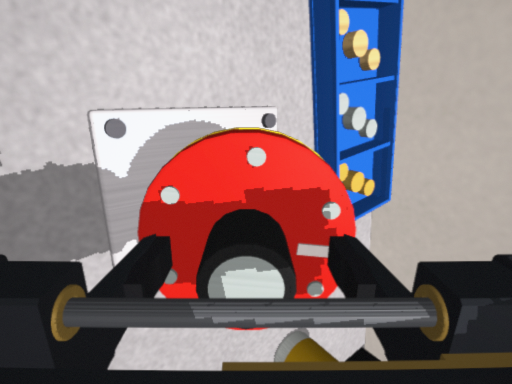

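```bash
python3 -m pendant '[[[-0.0006,0.001,-0.001],[0,0,0],1],[[-0.0006,0.001,-0.001],[0,0,0],0.4],[[-0.0006,0.001,-0.001],[0,0,0],0.2],[[-0.0006,0.001,-0.001],[0,0,0],0],[[-0.0006,0.001,-0.001],[0,0,0],0],[[-0.0006,0.001,-0.001],[0,0,0],0],[[-0.0006,0.001,-0.001],[0,0,0],0],[[-0.0006,0.001,-0.001],[0,0,0],0]]' 55
python3 - <<'E'
from h import *
o,x,y,z=frame()
T=Ro.from_matrix(np.c_[-y,-z,x]); print(delta(o+.036*z,T)); s=r.get_obs();print(s["wrist_force"],s["torque"]@z,s["joint_torque"][5],s["q"],s["finger_gap"]) 
E
```

```text
time: 3.82
ee_pos: [0.6382, -0.067, 0.1239]
ee_rot: [-0.705, 0.815, -1.568]
wrist_force: [-1.6, 0.4, 0.1]
finger_gap: 0.0451
(array([-0.0005, -0.0001,  0.0009]), array([-0.0011, -0.0007,  0.0003]))
[-1.585   0.4497  0.0761] -0.04520029571893786 0.04285069881007075 [-0.1433  0.0192  2.2412 -0.0007  0.2692  0.0011] 0.04507826739826988
```

```bash
cat > lg.py <<'E'
from h import *
o,x,y,z=frame(); s=r.get_obs(); p,R=tool()
e=p-(o+.036*z); Z=R.apply([0,0,1]); th=np.arctan2(Z@y,Z@x); ax=-R.apply([0,1,0])
F=s["wrist_force"]
row=[s["time"],s["q"][5],th,s["torque"]@z,s["joint_torque"][5],s["dq"][5],np.linalg.norm(F),1000*e@x,1000*e@y,1000*e@z,np.degrees(np.arccos(min(1,ax@z))),F@x,F@y]
print(*["%.3f"%v for v in row]); open("log.txt","a").write(" ".join(map(str,row))+"\n")
E
python3 lg.py
python3 -m pendant '[[[0,0,0],[0,0.05,0],0],[[0,0,0],[0,0.1,0],0],[[0,0,0],[0,0.15,0],0],[[0,0,0],[0,0.2,0],0]]' 55 >/dev/null; python3 lg.py
python3 -m pendant '[[[0,0,0],[0,0.05,0],0],[[0,0,0],[0,0.1,0],0],[[0,0,0],[0,0.15,0],0],[[0,0,0],[0,0.2,0],0]]' ; python3 lg.py
```

```text
3.817 0.001 -0.001 -0.045 0.043 -0.001 1.649 -0.939 -0.485 -0.061 0.068 -1.294 0.219
4.150 0.203 -0.202 0.297 -0.257 0.598 0.877 -0.876 -0.505 -0.049 0.075 0.306 0.579
time: 4.48
ee_pos: [0.6384, -0.0671, 0.124]
ee_rot: [-0.391, 1.107, -1.736]
wrist_force: [-0.3, 0.5, -0.9]
finger_gap: 0.0446
4.483 0.405 -0.403 0.312 -0.283 0.595 1.078 -0.781 -0.535 -0.050 0.082 -0.828 0.453
```

```bash

python3 -m pendant '[[[0,0,0],[0,0.05,0],0],[[0,0,0],[0,0.1,0],0],[[0,0,0],[0,0.15,0],0],[[0,0,0],[0,0.2,0],0]]' >/dev/null; python3 lg.py
python3 -m pendant '[[[0,0,0],[0,0.05,0],0],[[0,0,0],[0,0.1,0],0],[[0,0,0],[0,0.15,0],0],[[0,0,0],[0,0.2,0],0]]' >/dev/null; python3 lg.py
python3 -m pendant '[[[0,0,0],[0,0.05,0],0],[[0,0,0],[0,0.1,0],0],[[0,0,0],[0,0.15,0],0],[[0,0,0],[0,0.2,0],0]]' >/dev/null; python3 lg.py
python3 -m pendant '[[[0,0,0],[0,0.05,0],0],[[0,0,0],[0,0.1,0],0],[[0,0,0],[0,0.15,0],0],[[0,0,0],[0,0.2,0],0]]' >/dev/null; python3 lg.py
python3 -m pendant '[[[0,0,0],[0,0.05,0],0],[[0,0,0],[0,0.1,0],0],[[0,0,0],[0,0.15,0],0],[[0,0,0],[0,0.2,0],0]]' >/dev/null; python3 lg.py
python3 -m pendant '[[[0,0,0],[0,0.05,0],0],[[0,0,0],[0,0.1,0],0],[[0,0,0],[0,0.15,0],0],[[0,0,0],[0,0.2,0],0]]' >/dev/null; python3 lg.py
python3 -m pendant '[[[0,0,0],[0,0.05,0],0],[[0,0,0],[0,0.1,0],0],[[0,0,0],[0,0.15,0],0],[[0,0,0],[0,0.2,0],0]]' >/dev/null; python3 lg.py
python3 -m pendant '[[[0,0,0],[0,0.05,0],0],[[0,0,0],[0,0.1,0],0],[[0,0,0],[0,0.15,0],0],[[0,0,0],[0,0.2,0],0]]' >/dev/null; python3 lg.py
python3 -m pendant '[[[0,0,0],[0,0.05,0],0],[[0,0,0],[0,0.1,0],0],[[0,0,0],[0,0.15,0],0],[[0,0,0],[0,0.2,0],0]]' ; python3 lg.py
```

```text
4.817 0.607 -0.604 0.275 -0.313 0.594 0.999 -0.752 -0.569 -0.067 0.083 0.487 0.868
5.150 0.809 -0.806 0.256 -0.347 0.595 1.116 -0.670 -0.659 -0.043 0.091 -0.513 -0.984
5.483 1.011 -1.007 0.159 -0.381 0.594 1.313 -0.623 -0.738 -0.045 0.096 -0.969 -0.793
5.817 1.213 -1.209 0.164 -0.416 0.594 1.127 -0.606 -0.804 -0.064 0.097 0.939 -0.620
6.150 1.415 -1.411 0.118 -0.449 0.594 1.631 -0.596 -0.890 -0.061 0.102 0.546 -0.679
6.483 1.617 -1.613 0.047 -0.480 0.594 2.267 -0.581 -0.973 -0.053 0.108 1.004 -1.809
6.817 1.819 -1.815 0.100 -0.506 0.595 1.133 -0.600 -1.091 -0.065 0.113 -0.185 -1.116
7.150 2.021 -2.017 0.098 -0.527 0.593 1.776 -0.656 -1.158 -0.060 0.116 -0.326 -1.477
time: 7.48
ee_pos: [0.6383, -0.0678, 0.124]
ee_rot: [-1.418, -2.05, 1.73]
wrist_force: [-0.9, -0.6, -0.3]
finger_gap: 0.0446
7.483 2.224 -2.219 0.051 -0.542 0.595 1.141 -0.691 -1.218 -0.056 0.118 -0.837 -0.747
```

The wrist moment and the joint-6 torque trend oppositely, so tool gravity contaminates at least one of them. I'll sweep back gripped, then do a free sweep with the jaws open as a baseline.

```bash

python3 -m pendant '[[[0,0,0],[0,-0.05,0],0],[[0,0,0],[0,-0.1,0],0],[[0,0,0],[0,-0.15,0],0],[[0,0,0],[0,-0.2,0],0]]' >/dev/null; python3 lg.py
python3 -m pendant '[[[0,0,0],[0,-0.05,0],0],[[0,0,0],[0,-0.1,0],0],[[0,0,0],[0,-0.15,0],0],[[0,0,0],[0,-0.2,0],0]]' >/dev/null; python3 lg.py
python3 -m pendant '[[[0,0,0],[0,-0.05,0],0],[[0,0,0],[0,-0.1,0],0],[[0,0,0],[0,-0.15,0],0],[[0,0,0],[0,-0.2,0],0]]' >/dev/null; python3 lg.py
python3 -m pendant '[[[0,0,0],[0,-0.05,0],0],[[0,0,0],[0,-0.1,0],0],[[0,0,0],[0,-0.15,0],0],[[0,0,0],[0,-0.2,0],0]]' >/dev/null; python3 lg.py
python3 -m pendant '[[[0,0,0],[0,-0.05,0],0],[[0,0,0],[0,-0.1,0],0],[[0,0,0],[0,-0.15,0],0],[[0,0,0],[0,-0.2,0],0]]' >/dev/null; python3 lg.py
python3 -m pendant '[[[0,0,0],[0,-0.05,0],0],[[0,0,0],[0,-0.1,0],0],[[0,0,0],[0,-0.15,0],0],[[0,0,0],[0,-0.2,0],0]]' >/dev/null; python3 lg.py
python3 -m pendant '[[[0,0,0],[0,-0.05,0],0],[[0,0,0],[0,-0.1,0],0],[[0,0,0],[0,-0.15,0],0],[[0,0,0],[0,-0.2,0],0]]' >/dev/null; python3 lg.py
python3 -m pendant '[[[0,0,0],[0,-0.05,0],0],[[0,0,0],[0,-0.1,0],0],[[0,0,0],[0,-0.15,0],0],[[0,0,0],[0,-0.2,0],0]]' >/dev/null; python3 lg.py
python3 -m pendant '[[[0,0,0],[0,-0.05,0],0],[[0,0,0],[0,-0.1,0],0],[[0,0,0],[0,-0.15,0],0],[[0,0,0],[0,-0.2,0],0]]' >/dev/null; python3 lg.py
python3 -m pendant '[[[0,0,0],[0,-0.05,0],0],[[0,0,0],[0,-0.1,0],0],[[0,0,0],[0,-0.15,0],0],[[0,0,0],[0,-0.2,0],0]]' >/dev/null; python3 lg.py
python3 -m pendant '[[[0,0,0],[0,-0.05,0],0],[[0,0,0],[0,-0.1,0],0],[[0,0,0],[0,-0.15,0],0],[[0,0,0],[0,-0.2,0],0]]' >/dev/null; python3 lg.py
```

```text
7.817 2.022 -2.019 -0.415 0.232 -0.595 1.268 -0.581 -1.174 -0.042 0.116 -1.118 0.581
8.150 1.820 -1.818 -0.351 0.252 -0.594 1.341 -0.605 -1.096 -0.055 0.104 -0.194 -0.135
8.483 1.619 -1.617 -0.360 0.278 -0.595 0.169 -0.581 -0.979 -0.048 0.095 -0.013 0.157
8.817 1.417 -1.416 -0.367 0.308 -0.596 0.100 -0.556 -0.880 -0.050 0.087 0.082 0.033
9.150 1.215 -1.215 -0.286 0.341 -0.596 0.478 -0.574 -0.802 -0.050 0.077 0.271 0.393
9.483 1.013 -1.014 -0.308 0.376 -0.596 1.348 -0.605 -0.735 -0.047 0.067 0.798 0.582
9.817 0.811 -0.813 -0.242 0.410 -0.596 1.818 -0.655 -0.662 -0.055 0.055 -1.076 1.452
10.150 0.609 -0.611 -0.227 0.444 -0.596 1.311 -0.679 -0.598 -0.041 0.051 -0.748 1.030
10.483 0.407 -0.410 -0.152 0.474 -0.595 0.605 -0.828 -0.529 -0.057 0.037 -0.445 0.409
10.817 0.205 -0.208 -0.167 0.501 -0.597 1.404 -0.869 -0.512 -0.054 0.035 0.360 0.408
11.150 0.003 -0.006 -0.123 0.523 -0.595 0.612 -0.974 -0.490 -0.066 0.031 -0.545 0.124
```

```bash

python3 -m pendant '[[[0,0,0],[0,-0.05,0],0],[[0,0,0],[0,-0.1,0],0],[[0,0,0],[0,-0.15,0],0],[[0,0,0],[0,-0.2,0],0]]' >/dev/null; python3 lg.py
python3 -m pendant '[[[0,0,0],[0,-0.05,0],0],[[0,0,0],[0,-0.1,0],0],[[0,0,0],[0,-0.15,0],0],[[0,0,0],[0,-0.2,0],0]]' >/dev/null; python3 lg.py
python3 -m pendant '[[[0,0,0],[0,-0.05,0],0],[[0,0,0],[0,-0.1,0],0],[[0,0,0],[0,-0.15,0],0],[[0,0,0],[0,-0.2,0],0]]' >/dev/null; python3 lg.py
python3 -m pendant '[[[0,0,0],[0,-0.05,0],0],[[0,0,0],[0,-0.1,0],0],[[0,0,0],[0,-0.15,0],0],[[0,0,0],[0,-0.2,0],0]]' >/dev/null; python3 lg.py
python3 -m pendant '[[[0,0,0],[0,-0.05,0],0],[[0,0,0],[0,-0.1,0],0],[[0,0,0],[0,-0.15,0],0],[[0,0,0],[0,-0.2,0],0]]' >/dev/null; python3 lg.py
python3 -m pendant '[[[0,0,0],[0,-0.05,0],0],[[0,0,0],[0,-0.1,0],0],[[0,0,0],[0,-0.15,0],0],[[0,0,0],[0,-0.2,0],0]]' >/dev/null; python3 lg.py
python3 -m pendant '[[[0,0,0],[0,-0.05,0],0],[[0,0,0],[0,-0.1,0],0],[[0,0,0],[0,-0.15,0],0],[[0,0,0],[0,-0.2,0],0]]' >/dev/null; python3 lg.py
python3 -m pendant '[[[0,0,0],[0,-0.05,0],0],[[0,0,0],[0,-0.1,0],0],[[0,0,0],[0,-0.15,0],0],[[0,0,0],[0,-0.2,0],0]]' >/dev/null; python3 lg.py
python3 -m pendant '[[[0,0,0],[0,-0.05,0],0],[[0,0,0],[0,-0.1,0],0],[[0,0,0],[0,-0.15,0],0],[[0,0,0],[0,-0.2,0],0]]' >/dev/null; python3 lg.py
python3 -m pendant '[[[0,0,0],[0,-0.05,0],0],[[0,0,0],[0,-0.1,0],0],[[0,0,0],[0,-0.15,0],0],[[0,0,0],[0,-0.2,0],0]]' ; python3 lg.py
```

```text
11.483 -0.199 0.196 -0.095 0.539 -0.596 1.538 -1.038 -0.480 -0.053 0.031 -1.533 0.122
11.817 -0.402 0.398 -0.159 0.549 -0.597 1.388 -1.149 -0.492 -0.065 0.032 -0.752 -1.006
12.150 -0.604 0.600 -0.095 0.552 -0.595 1.021 -1.212 -0.479 -0.059 0.034 -0.343 -0.571
12.483 -0.806 0.802 -0.116 0.548 -0.596 1.265 -1.321 -0.562 -0.076 0.031 -0.672 -0.378
12.817 -1.008 1.003 -0.138 0.537 -0.596 1.819 -1.346 -0.617 -0.052 0.033 -1.761 -0.142
13.150 -1.211 1.205 -0.153 0.519 -0.594 0.760 -1.407 -0.726 -0.055 0.029 -0.611 -0.297
13.483 -1.413 1.407 -0.115 0.496 -0.596 0.921 -1.438 -0.791 -0.053 0.029 -0.278 -0.516
13.817 -1.615 1.609 -0.226 0.469 -0.595 1.422 -1.464 -0.857 -0.062 0.028 -0.696 -1.077
14.150 -1.817 1.810 -0.153 0.438 -0.596 1.557 -1.474 -0.956 -0.071 0.026 -0.359 -1.414
time: 14.48
ee_pos: [0.6378, -0.0675, 0.1236]
ee_rot: [-1.684, -0.703, -0.24]
wrist_force: [-0.3, -1.7, 0.1]
finger_gap: 0.0452
14.483 -2.019 2.012 -0.231 0.404 -0.595 1.734 -1.427 -1.050 -0.062 0.026 0.005 -1.732
```

```bash

python3 -m pendant '[[[0,0,0],[0,0,0],0.6],[[0,0,0],[0,0,0],0.9],[[0,0,0],[0,0,0],1],[[0,0,0],[0,0,0],1],[[0,0,0],[0,0,0],1]]' ; python3 lg.py
python3 -m pendant '[[[0,0,0],[0,0.05,0],1],[[0,0,0],[0,0.1,0],1],[[0,0,0],[0,0.15,0],1],[[0,0,0],[0,0.2,0],1]]' >/dev/null; python3 lg.py
python3 -m pendant '[[[0,0,0],[0,0.05,0],1],[[0,0,0],[0,0.1,0],1],[[0,0,0],[0,0.15,0],1],[[0,0,0],[0,0.2,0],1]]' >/dev/null; python3 lg.py
python3 -m pendant '[[[0,0,0],[0,0.05,0],1],[[0,0,0],[0,0.1,0],1],[[0,0,0],[0,0.15,0],1],[[0,0,0],[0,0.2,0],1]]' >/dev/null; python3 lg.py
python3 -m pendant '[[[0,0,0],[0,0.05,0],1],[[0,0,0],[0,0.1,0],1],[[0,0,0],[0,0.15,0],1],[[0,0,0],[0,0.2,0],1]]' >/dev/null; python3 lg.py
python3 -m pendant '[[[0,0,0],[0,0.05,0],1],[[0,0,0],[0,0.1,0],1],[[0,0,0],[0,0.15,0],1],[[0,0,0],[0,0.2,0],1]]' >/dev/null; python3 lg.py
python3 -m pendant '[[[0,0,0],[0,0.05,0],1],[[0,0,0],[0,0.1,0],1],[[0,0,0],[0,0.15,0],1],[[0,0,0],[0,0.2,0],1]]' >/dev/null; python3 lg.py
python3 -m pendant '[[[0,0,0],[0,0.05,0],1],[[0,0,0],[0,0.1,0],1],[[0,0,0],[0,0.15,0],1],[[0,0,0],[0,0.2,0],1]]' >/dev/null; python3 lg.py
python3 -m pendant '[[[0,0,0],[0,0.05,0],1],[[0,0,0],[0,0.1,0],1],[[0,0,0],[0,0.15,0],1],[[0,0,0],[0,0.2,0],1]]' >/dev/null; python3 lg.py
python3 -m pendant '[[[0,0,0],[0,0.05,0],1],[[0,0,0],[0,0.1,0],1],[[0,0,0],[0,0.15,0],1],[[0,0,0],[0,0.2,0],1]]' >/dev/null; python3 lg.py
python3 -m pendant '[[[0,0,0],[0,0.05,0],1],[[0,0,0],[0,0.1,0],1],[[0,0,0],[0,0.15,0],1],[[0,0,0],[0,0.2,0],1]]' >/dev/null; python3 lg.py
```

```text
time: 14.9
ee_pos: [0.6378, -0.0675, 0.1236]
ee_rot: [-1.684, -0.703, -0.24]
wrist_force: [0.6, 0.7, -0.7]
finger_gap: 0.0759
14.900 -2.019 2.011 -0.046 -0.020 -0.003 1.164 -1.442 -1.013 -0.063 0.027 0.001 0.754
15.233 -1.816 1.809 -0.120 -0.646 0.594 0.440 -1.416 -1.008 -0.067 0.029 0.247 -0.009
15.567 -1.613 1.606 -0.002 -0.637 0.595 0.797 -1.406 -0.951 -0.041 0.031 -0.492 -0.148
15.900 -1.410 1.403 -0.042 -0.628 0.595 0.500 -1.438 -0.919 -0.051 0.032 -0.438 -0.240
16.233 -1.207 1.200 0.005 -0.619 0.593 0.426 -1.430 -0.907 -0.068 0.033 0.189 -0.112
16.567 -1.004 0.997 -0.020 -0.610 0.594 0.946 -1.457 -0.869 -0.073 0.033 -0.500 -0.803
16.900 -0.801 0.795 0.007 -0.602 0.594 0.647 -1.380 -0.856 -0.033 0.038 -0.478 -0.293
17.233 -0.599 0.592 0.011 -0.595 0.594 0.538 -1.427 -0.785 -0.058 0.038 0.464 -0.174
17.567 -0.396 0.389 0.070 -0.589 0.594 1.022 -1.425 -0.800 -0.056 0.038 -0.023 0.852
17.900 -0.193 0.186 -0.025 -0.585 0.594 0.465 -1.423 -0.721 -0.046 0.041 -0.313 -0.332
18.233 0.010 -0.017 -0.056 -0.583 0.594 0.777 -1.422 -0.687 -0.050 0.043 -0.009 -0.687
```

```bash
python3 - <<'E'
from h import *
L=np.loadtxt("log.txt"); 
free=L[L[:,0]>14.95]; g=L[(L[:,0]>3.9)&(L[:,0]<14.6)]
th,tz,jt,sg=g[:,2],g[:,3],g[:,4],np.sign(g[:,5])
def rep(n,A,b):
    s,res,_,_=np.linalg.lstsq(A,b,rcond=None); rms=np.std(A@s-b); C=np.linalg.inv(A.T@A)*rms**2
    a,c=s[0],s[1]; ph=np.arctan2(c,a); am=np.hypot(a,c)
    print(n,"sol",s,"amp",am,"heavy phi0",np.degrees(ph),"±",np.degrees(np.sqrt(C[0,0])/am),"th for bottom",(np.pi-ph+np.pi)%(2*np.pi)-np.pi,"rms",rms)
X=np.c_[np.sin(th),np.cos(th),sg]
rep("wrist",X,tz); rep("wrist+const",np.c_[X,np.ones_like(th)],tz)
# joint free baseline: friction + gravity sinus
# free gravity in joint: fit const*sign + a sin+b cos (fwd only so far)
ft=free[:,2]; B=np.c_[np.sin(ft),np.cos(ft),np.ones_like(ft)]
bs=np.linalg.lstsq(B,free[:,4],rcond=None)[0]; print("free joint",bs,"res",np.std(B@bs-free[:,4]))
jb=np.c_[np.sin(th),np.cos(th)]@bs[:2]+bs[2]*sg
rep("joint",X,jt-jb)
rep("free wrist",np.c_[np.sin(ft),np.cos(ft),np.ones_like(ft)],free[:,3])
E
```

```text
wrist sol [0.109  0.1037 0.2441] amp 0.150407135854075 heavy phi0 43.57640191581647 ± 2.868874358673951 th for bottom 2.3810409639864307 rms 0.031001155178266647
wrist+const sol [ 0.0943  0.1254  0.2349 -0.0288] amp 0.15693127128112933 heavy phi0 53.05173725273426 ± 2.750934859284597 th for bottom 2.2156651646266496 rms 0.027450868276419214
free joint [-0.0083  0.0445 -0.6273] res 7.337978333273288e-05
joint sol [0.1027 0.1002 0.248 ] amp 0.14349194858878514 heavy phi0 44.313097482488665 ± 0.035930427688072274 th for bottom 2.3681832007631556 rms 0.00037041437029642835
free wrist sol [ 0.1514  0.1648 -0.2027] amp 0.2237337862330865 heavy phi0 47.42673978278968 ± 14.418378139782982 th for bottom 2.313839890893533 rms 0.031057415663841927
```

The joint-6 fit, minus the free baseline, is very clean: drag 0.248, amplitude 0.143, rms 0.0004. It agrees with the noisier wrist moment to within about 1–9°. The heavy side is 44° ahead of tool angle th=0, so the rotor needs +0.357 rad from where I left it. I'll regrip here and turn by -0.357 about tool y.

```bash

python3 -m pendant '[[[0,0,0.0004],[0,0,0],0.4],[[0,0,0.0004],[0,0,0],0.2],[[0,0,0.0004],[0,0,0],0],[[0,0,0.0004],[0,0,0],0],[[0,0,0.0004],[0,0,0],0],[[0,0,0.0004],[0,0,0],0],[[0,0,0.0004],[0,0,0],0]]' 55; python3 lg.py
python3 -c '
from h import *
cv2.imwrite("pics/d4.png",snapshot("side"));cv2.imwrite("pics/w4.png",snapshot("wrist"))'
```

```text
time: 18.82
ee_pos: [0.6382, -0.0672, 0.1239]
ee_rot: [-0.694, 0.827, -1.574]
wrist_force: [-1.3, -0.0, -1.0]
finger_gap: 0.0446
18.817 0.010 -0.016 0.017 0.050 -0.000 1.644 -0.962 -0.718 -0.042 0.046 -1.627 -0.218
```

View pics/w4.png

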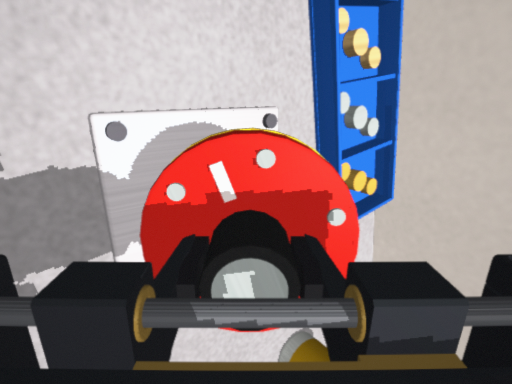

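```bash

python3 -m pendant '[[[0,0,0],[0,-0.05,0],0],[[0,0,0],[0,-0.1,0],0],[[0,0,0],[0,-0.15,0],0],[[0,0,0],[0,-0.2,0],0]]' >/dev/null; python3 lg.py
python3 -m pendant '[[[0,0,0],[0,-0.05,0],0],[[0,0,0],[0,-0.1,0],0],[[0,0,0],[0,-0.14,0],0],[[0,0,0],[0,-0.155,0],0],[[0,0,0],[0,-0.157,0],0],[[0,0,0],[0,-0.157,0],0],[[0,0,0],[0,-0.157,0],0],[[0,0,0],[0,-0.157,0],0]]' ; python3 lg.py
python3 - <<'E'
from h import *
o,x,y,z=frame()
i=camera_info("wrist"); M=i["tool_from_camera"]
im5=snapshot("wrist"); cv2.imwrite("pics/w5.png",im5); p5,R5=tool(); cv2.imwrite("pics/d5.png",snapshot("side"))
L=np.loadtxt("log.txt")
def ang(im,R,p):
    m=(im.min(2)>195).astype(np.uint8); m[:120]=0;m[235:]=0;m[:,:140]=0;m[:,360:]=0
    out=[]
    for c in cv2.findContours(m,0,1)[0]:
        if cv2.contourArea(c)<150: continue
        (u,v),wh,_=cv2.minAreaRect(c)
        q=cv2.undistortPoints(np.array([[[u,v]]]),i["mtx"],i["dist"])[0,0]
        d=R.apply(M[:3,:3]@[q[0],q[1],1]); c0=p+R.apply(M[:3,3])
        P=c0+d*((o+.028*z-c0)@z)/(d@z)-o
        out.append((u,v,wh,np.hypot(P@x,P@y),np.degrees(np.arctan2(P@y,P@x))))
    return out
for t in ang(im5,R5,p5): print("w5",t)
R4=Ro.from_rotvec([-.694,.827,-1.574])
for t in ang(cv2.imread("pics/w4.png"),R4,np.array([.6382,-.0672,.1239])): print("w4",t)
E
```

```text
19.250 -0.192 0.185 -0.199 0.444 -0.596 0.924 -1.019 -0.700 -0.052 0.047 0.435 -0.763
time: 19.92
ee_pos: [0.6381, -0.0672, 0.1238]
ee_rot: [-0.942, 0.561, -1.394]
wrist_force: [-0.2, -0.3, 0.1]
finger_gap: 0.0453
19.917 -0.349 0.342 -0.213 -0.171 -0.000 0.333 -1.070 -0.708 -0.056 0.046 -0.085 -0.288
w5 (222.54017639160156, 181.48184204101562, (38.07177734375, 11.759620666503906), np.float64(0.04063785127416989), np.float64(131.96421002706117))
w5 (289.0, 137.5, (35.0, 88.0), np.float64(0.06429293546556074), np.float64(91.76514280673884))
w4 (175.5, 192.0, (16.0, 17.0), np.float64(0.05171354600594097), np.float64(141.95592469710698))
w4 (221.62069702148438, 179.4482879638672, (35.71535110473633, 13.130643844604492), np.float64(0.041399107384780545), np.float64(111.26726743306546))
w4 (265.5, 158.5, (17.0, 17.0), np.float64(0.05043527382941314), np.float64(80.0008738515124))
w4 (227.0, 135.5, (31.0, 174.0), np.float64(0.0630209266750854), np.float64(100.22818469297177))
```

View pics/w5.png

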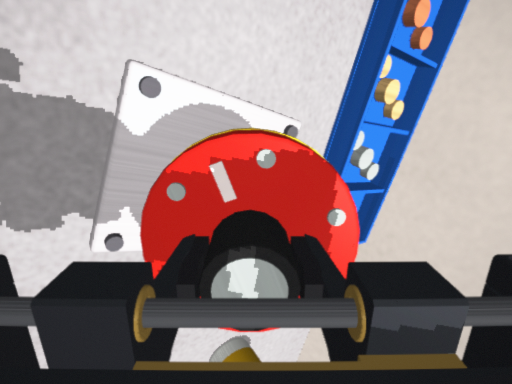

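View pics/d5.png

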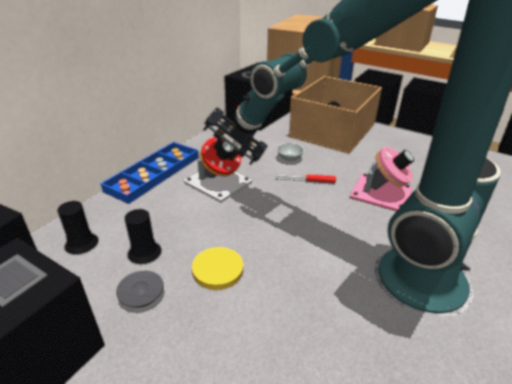

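The check passes: mid-turn, at a different wrist angle, I measured -0.225 N m against -0.226 predicted. The mark turned about 21° with the gripper, so the grip did not slip, and the rotor is still. Handing in.

```bash
python3 lg.py; python3 -c '
from plant import r
r.close_job()'
```

```text
20.017 -0.349 0.342 -0.213 -0.184 -0.002 0.969 -1.047 -0.704 -0.050 0.047 -0.417 -0.144
the job is handed in; nothing more can be done
```

The heavy side is turned to the lowest point by my measurements, and I handed the job in at about 20 s with the hub still gripped. No verdict is reported back.

**How I found it:** I gripped the hub at 55 N and turned it to and fro over about 240°. Then I opened the jaws and swept free to get a baseline for the joint-6 torque. The fit gave drag 0.248 N m and a heavy-side torque of 0.143 N m, with rms 0.0004. From there I regripped and turned the remaining 0.357 rad.

**Last checks:**
- **Torque:** during the final turn I measured -0.225 N m against -0.226 predicted, at a different wrist angle from the main sweep.
- **Slip:** the white mark turned 20.7° against 20.5° for the tool, so the grip did not slip.
- **Stillness:** joint 6 was at rest (0.002 rad/s) and side forces were about 1 N or less.
- **Bystanders:** in the last side picture they looked to be where they started.

**Disagreements:**
- **Heavy-side angle:** the noisier wrist moment put it 1° off the joint-torque result, or 9° off with a constant offset in the fit. Both are inside the 20° allowed.
- **Mark position:** the mark's final angle read about 132° in the picture against about 128° expected, which is within what the cameras can resolve.

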